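# Put the pressing weights on the right glue-ups

### The arm

A 6-joint arm with a two-finger parallel gripper is mounted at the origin on the work surface. World frame = base frame: x ahead of the robot, y to its left, z up, the work surface at z = 0. Lengths are in mm, angles in rad, forces in N, time in s.
With the tool pointing down it reaches from about 225 to 875 mm from the base axis. Payload 3.4 kg.
Tool frame: the origin (TCP) lies at the very end of the fingers, on their centre line; the grasp point (between the pads) lies 19 mm behind it; z points along the fingers, y is the direction in which the jaws open and shut (so a half turn about z gives the same grasp; the last joint's range is limited). The gripper opens to 85 mm and grips with 20 to 120 N. Pads are 22 mm wide; open, the fingers measure 114 mm over their backs; the gripper's body (76 mm by 85 mm) begins 54 mm behind the grasp point. The pads swing forward as they close: fully open they stand 13 mm farther back than shut.
Start: joints at [1.061, 0.276, 1.505, -0, 1.361, -0.121], TCP at [217.989, 532.112, 231.328] pointing down, gripper open.
Joint ranges: [-2.89, 2.89], [-0.75, 2.08], [0.22, 2.7], [-1.18, 4.32], [0.11, 2.71], [-2.7, 2.7]. Speed limits (rad/s): [2.57, 2.57, 3.14, 3.14, 3.14, 3.14].

### API

Orientations are given as a unit quaternion [w, x, y, z].
In Python, from station import manip, planner, eyes, workorder, finder gives the robot as it stands. Calls block until the motion is done:
- manip.move_pose(position, orientation): joint-space move of the TCP to a pose.
- manip.move_linear(position, orientation=None, speed=150, stop_force=None): straight line of the TCP; orientation=None keeps the orientation; speed is the mean speed in mm/s. With stop_force (N) it stops when the force on the tool has changed by that much, and returns True; else False.
- manip.move_joints(angles): joint-space move.
- manip.gripper_to(opening, effort=None): finger opening in mm; effort is the grip in N (None keeps the last); returns when the fingers have stopped.
- manip.sleep(seconds).
- planner.solve_ik(position, orientation): joint angles nearest the present ones, or None.
- eyes.capture(name): name is "side" or "top" or "wrist"; returns the picture (384x512x3 uint8, red, green, blue); there is no depth.
- eyes.camera_info(name): a dict with "vfov" (degrees; the focal length in pixels is half the picture's height over the tangent of half this angle, whatever the lens; pixels are square), "cx", "cy" (the principal point, pixels), "D" ([k1, k2, p1, p2, k3] as OpenCV has them; the pictures are not rectified), "R" (3x3) and "t" (3): a world point X has camera coordinates R X + t; the wrist camera has in their place "tool_from_camera" (4x4, takes a point from camera to tool coordinates, whose origin is the TCP and whose axes are the flange's). Camera axes: x right, y down, z forward; pixel columns grow to the right and rows downward; lengths in mm; the calibration is good to about 2 mm. A picture is of the moment at which its call begins: read the wrist's pose just before it. camera_info takes no time and is no camera call.
A pose or a line that the arm cannot do raises manip.PlanningError and nothing moves.
- workorder.sign_off(): hands the job in, once; it reports no verdict.
Trained networks look in the newest picture that a camera, given by its name, has taken for a name from the list of things; names that differ only in an ending like _2 or _b are one class to them, and where a whole thing is asked for, a point or a joint stands for the part that bears it (a point fixed in the world has none). Each returns a list of dicts, best first, with "score" (0 to 1); they miss things now and then, are a little off and sometimes report something else, mostly with a low value. They report only what shows in the picture. A call takes as long as a camera call. They do not tell look-alikes from the thing itself.
- finder.spot_in(camera, query): "centre" ([x, y, z] in mm, in world coordinates, good to about 4 mm: the middle of the surface that is visible of it).
- finder.regions_of(camera, query): "mask" (384x512 bool, what is visible of it).
Readings, each from a call of its own:
- manip.current_time_s(): time.
- manip.current_joints(): joint angles.
- manip.current_qd(): joint speeds.
- manip.current_effort(): joint torques, N m.
- manip.current_ee_pos(): TCP position.
- manip.current_orientation(): TCP orientation.
- manip.current_ft_force(): force on the tool from outside, world axes, zero at the start.
- manip.current_wrist_torque(): the same for the moment, N m.
- manip.current_grip_width(): finger opening in mm.
Only numpy, scipy, OpenCV 4.12 (cv2) and the standard library are available. Lean on these libraries where they do the work, as an engineer would, in place of code of your own. Each camera call takes 0.05 s, during which the arm holds its last target.

### The job

The three steel pressing weights have been set down on the wrong glued-up panels: swap them round so that the largest weight stands in the middle of the largest panel, the medium one on the medium panel and the smallest on the smallest panel. The empty rubber mat is free if you need to park a weight on the way. The glue is still wet, so set the weights down gently, do not drop them or shove the panels, and leave the tin, the glue bottle and the cup standing where they are.

Things in the scene. Friction and masses are not known exactly. Their poses are not given: they have to be found in the camera images.
- weight_large: Largest pressing weight: steel disc 84 mm in diameter, 20 mm thick, 0.7 to 0.96 kg; on it a 16 mm neck, 8 mm high, then a round black plastic knob 30 mm in diameter, 32 mm tall. Whole height 60 mm; grip it by the knob, 48 mm above the underside. Origin: centre of the underside; z up. It starts standing on the small panel, within 8 mm of its middle.
- weight_medium: Medium pressing weight: steel disc 66 mm in diameter, 18 mm thick, 0.39 to 0.59 kg; on it a 16 mm neck, 8 mm high, then a round black plastic knob 30 mm in diameter, 32 mm tall. Whole height 58 mm; grip it by the knob, 46 mm above the underside. Origin: centre of the underside; z up. It starts standing on the large panel, within 8 mm of its middle.
- weight_small: Smallest pressing weight: steel disc 48 mm in diameter, 15 mm thick, 0.19 to 0.29 kg; on it a 16 mm neck, 8 mm high, then a round black plastic knob 30 mm in diameter, 32 mm tall. Whole height 55 mm; grip it by the knob, 43 mm above the underside. Origin: centre of the underside; z up. It starts standing on the medium panel, within 8 mm of its middle.
- panel_large: Largest glued-up wooden panel, 180 x 140 mm along its own x and y, 20 mm thick: a pale plywood face on a browner backing, white beads of glue at the seam. It lies loose and flat on the bench. Origin: centre of its underside (its top face is 20 mm above); z up.
- panel_medium: Medium glued-up wooden panel, 140 x 110 mm along its own x and y, 20 mm thick: a pale plywood face on a browner backing, white beads of glue at the seam. It lies loose and flat on the bench. Origin: centre of its underside (its top face is 20 mm above); z up.
- panel_small: Smallest glued-up wooden panel, 110 x 100 mm along its own x and y, 20 mm thick: a pale plywood face on a browner backing, white beads of glue at the seam. It lies loose and flat on the bench. Origin: centre of its underside (its top face is 20 mm above); z up.
- mat: Square of black rubber matting, 120 x 120 mm, 4 mm thick, fixed flat on the bench and empty: a spare spot to park a weight. Origin: centre of its underside.
- tin: Bystander: small closed steel paint tin with a white band and green drips, 86 mm in diameter, 100 mm tall, standing loose. Origin: centre of its underside.
- glue: Bystander: white plastic glue bottle with a red cap, 58 mm in diameter, 140 mm tall, standing loose. Origin: centre of its underside.
- cup: Bystander: clear plastic mixing cup, 72 mm across the rim, 85 mm tall, a little dried blue paint in it and a stirring stick that leans out to 130 mm height, standing loose. Origin: centre of its underside.
Things that resemble listed ones, but are neither listed nor needed, are in the scene too. What is shaped like the weight_small but orange is not meant.

How it is judged:
By the outcome, as a careful person would: the job done as asked, in the order asked, and still so for the second after the job is handed in, with the robot touching nothing.
It also fails if it takes over 120 s, if anything falls off the work surface, if the arm or the gripper's body presses on something with over 40 N, if the wrist force passes 120 N, or if a joint passes its speed limit or range.

## Working session

There is one attempt and no reset: what is moved stays moved. The work goes in short steps, each a Python script; the robot and the scene stay as the last script left them, time stands still between calls to the robot, and variables do not carry over. Pictures are saved under pics/ and viewed, and the job is handed in when it is done.

```bash
ls; mkdir -p pics; python3 - <<'E'
from station import manip, planner, eyes, workorder, finder
import cv2, numpy as np
print(manip.current_time_s(), manip.current_ee_pos(), manip.current_orientation(), manip.current_grip_width())
for c in ("side","top","wrist"):
    im=eyes.capture(c); cv2.imwrite(f"pics/{c}0.png",im[...,::-1])
    i=eyes.camera_info(c); print(c,i)
E
```

```text
pics
0.0 [217.72497286 531.61494216 230.44726209] [-2.86850645e-04  1.93187777e-01  9.81161387e-01 -8.56294137e-04] 85.38204622964815
side {'vfov': 57.230984848236446, 'cx': 255.65145994724895, 'cy': 190.6226263114627, 'D': array([-0.02806973,  0.        ,  0.        ,  0.        ,  0.        ]), 'R': array([[ 0.90932817, -0.41606745,  0.00318524],
       [-0.27456847, -0.60579457, -0.74674299],
       [ 0.31262506,  0.67815988, -0.66510507]]), 't': array([-482.65457345,  208.01920657,  948.84816839])}
top {'vfov': 46.54917389308315, 'cx': 252.09200259426032, 'cy': 182.02051649790198, 'D': array([-0.10058598,  0.        ,  0.        ,  0.        ,  0.        ]), 'R': array([[-1.38486596e-04, -9.99590022e-01, -2.86315928e-02],
       [-9.88679017e-01,  4.43291681e-03, -1.49980501e-01],
       [ 1.50045933e-01,  2.82866847e-02, -9.88274295e-01]]), 't': array([  32.81809912,  554.26927917, 1025.23568934])}
wrist {'vfov': 64.71833998204026, 'cx': 250.1481577311122, 'cy': 189.1202395918671, 'D': array([-0.0569319,  0.       ,  0.       ,  0.       ,  0.       ]), 'tool_from_camera': array([[ 5.96438904e-05, -9.58611766e-01, -2.84716489e-01,
         7.43304741e+01],
       [ 9.99999850e-01, -9.76575556e-05,  5.38288330e-04,
        -3.35364513e-01],
       [-5.43814243e-04, -2.84716478e-01,  9.58611617e-01,
        -1.42772709e+02],
       [ 0.00000000e+00,  0.00000000e+00,  0.00000000e+00,
         1.00000000e+00]])}
```

View pics/top0.png

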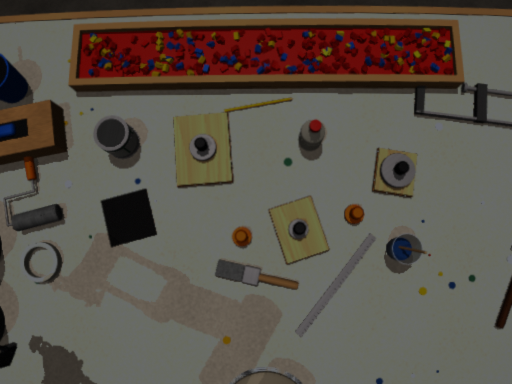

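View pics/side0.png

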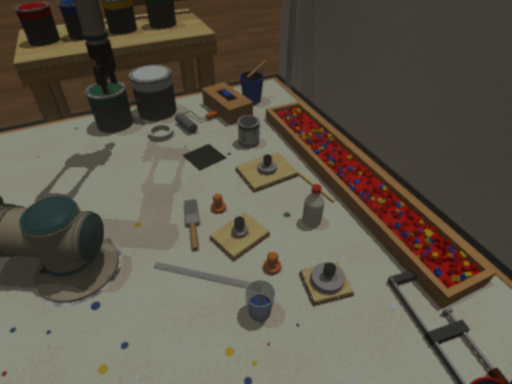

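View pics/wrist0.png

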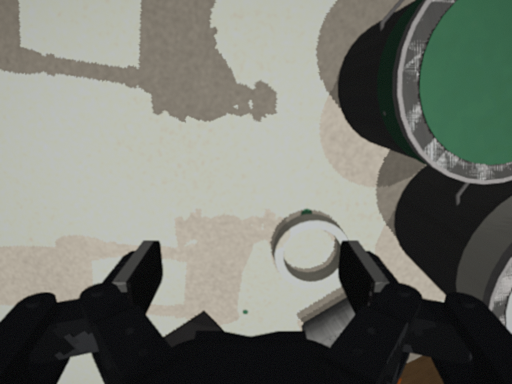

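The top view shows:
- The large panel is at (203,148), carrying the medium weight.
- The medium panel is at (298,230), carrying the small weight.
- The small panel is at (396,172), carrying the large weight.
- The mat is at (129,217), the tin at (117,136), the bottle at (312,133) and the cup at (402,250).
- The orange look-alikes are at (242,236) and (354,214).

Next I measure positions.

```bash
cat > h.py <<'E'
from station import manip, planner, eyes, workorder, finder
import cv2, numpy as np
from scipy.spatial.transform import Rotation as Rn
def cam(name):
    i=eyes.camera_info(name); f=192/np.tan(np.radians(i["vfov"])/2)
    K=np.array([[f,0,i["cx"]],[0,f,i["cy"]],[0,0,1]])
    if name=="wrist":
        q=manip.current_orientation(); p=np.array(manip.current_ee_pos())
        Rt=Rn.from_quat([q[1],q[2],q[3],q[0]]).as_matrix()
        T=np.array(i["tool_from_camera"]); Rwc=Rt@T[:3,:3]; C=Rt@T[:3,3]+p
        R=Rwc.T; t=-R@C
    else: R=np.array(i["R"]); t=np.array(i["t"])
    return K,np.array(i["D"]),R,t
def toz(c,px,z):
    K,D,R,t=c
    u=cv2.undistortPoints(np.array(px,float).reshape(-1,1,2),K,D).reshape(-1,2)
    d=np.c_[u,np.ones(len(u))]@R; C=-R.T@t
    return C+d*((z-C[2])/d[:,2])[:,None]
def proj(c,X):
    K,D,R,t=c
    return cv2.projectPoints(np.array(X,float).reshape(-1,1,3),cv2.Rodrigues(R)[0],t,K,D)[0].reshape(-1,2)
E
python3 - <<'E'
from h import *
np.set_printoptions(precision=1,suppress=True)
for c in("top","side"):
    eyes.capture(c)
    for n in ("weight_large","weight_medium","weight_small","panel_large","panel_medium","panel_small","mat","tin","glue","cup"):
        r=finder.spot_in(c,n); print(c,n,[(np.array(a["centre"]).round(0).tolist(),round(a["score"],2)) for a in r[:4]])
C=cam("top")
for n,z in (("panel_large",20),("panel_medium",20),("panel_small",20),("mat",4)):
    eyes.capture("top")
    for a in finder.regions_of("top",n)[:2]:
        m=a["mask"].astype(np.uint8)
        cs=max(cv2.findContours(m,0,1)[0],key=cv2.contourArea)
        W=toz(C,cs.reshape(-1,2),z)[:,:2].astype(np.float32)
        print(n,a["score"],m.sum(),cv2.minAreaRect(W))
E
```

```text
top weight_large [([580.0, -318.0, 40.0], 0.87), ([441.0, -77.0, 36.0], 0.5)]
top weight_medium [([637.0, 150.0, 35.0], 0.76)]
top weight_small [([444.0, -78.0, 36.0], 0.57)]
top panel_large [([636.0, 154.0, 20.0], 0.96), ([394.0, -328.0, 50.0], 0.56)]
top panel_medium [([439.0, -82.0, 18.0], 0.82), ([653.0, -104.0, 94.0], 0.38)]
top panel_small [([559.0, -301.0, 18.0], 0.67)]
top mat [([473.0, 342.0, 4.0], 0.87)]
top tin []
top glue [([654.0, -102.0, 96.0], 0.6)]
top cup [([396.0, -327.0, 50.0], 0.93)]
side weight_large [([576.0, -331.0, 38.0], 0.62)]
side weight_medium [([635.0, 141.0, 43.0], 0.78)]
side weight_small [([438.0, -88.0, 36.0], 0.71), ([470.0, -228.0, 11.0], 0.57)]
side panel_large [([619.0, 126.0, 24.0], 0.94)]
side panel_medium [([430.0, -102.0, 20.0], 0.83)]
side panel_small [([548.0, -357.0, 21.0], 0.87)]
side mat [([471.0, 336.0, 7.0], 0.66)]
side tin [([652.0, 337.0, 70.0], 0.62)]
side glue [([656.0, -128.0, 77.0], 0.68)]
side cup [([393.0, -315.0, 54.0], 0.64)]
panel_large 0.89 3507 ((641.8182373046875, 154.7652587890625), (184.3069610595703, 143.57321166992188), 3.8369178771972656)
panel_large 0.46 1389 ((674.6152954101562, 376.74505615234375), (124.39132690429688, 90.7497329711914), 51.603790283203125)
panel_medium 0.87 2434 ((443.2317810058594, -77.85167694091797), (141.5719757080078, 113.38460540771484), 18.02747344970703)
panel_small 0.74 819 ((581.0762939453125, -317.421142578125), (101.7086181640625, 110.98021697998047), 80.28700256347656)
panel_small 0.29 2418 ((471.6648254394531, 337.58245849609375), (125.06446838378906, 123.35556030273438), 16.012531280517578)
mat 0.68 2386 ((473.4322509765625, 342.10089111328125), (125.52567291259766, 126.18046569824219), 13.733955383300781)
```

```bash
python3 - <<'E'
from h import *
np.set_printoptions(precision=1,suppress=True)
Q=[0,.70710678,.70710678,0]
DIM={"panel_large":(180,140),"panel_medium":(140,110),"panel_small":(110,100)}
for p,w,x,y in (("panel_large","weight_medium",640,153),("panel_medium","weight_small",443,-78),("panel_small","weight_large",579,-318)):
    manip.move_pose([x,y,230],Q); manip.sleep(.3)
    C=cam("wrist"); im=eyes.capture("wrist"); cv2.imwrite(f"pics/w_{p}.png",im[...,::-1]); np.savez(f"pics/w_{p}.npz",im=im,K=C[0],D=C[1],R=C[2],t=C[3])
    for n in (w,):
        print(p,n,[(np.array(a["centre"]).round(1).tolist(),round(a["score"],2)) for a in finder.spot_in("wrist",n)[:3]])
    for a in finder.regions_of("wrist",p)[:2]:
        m=a["mask"].astype(np.uint8); cs=max(cv2.findContours(m,0,1)[0],key=cv2.contourArea)
        print(p,a["score"],cv2.minAreaRect(toz(C,cs.reshape(-1,2),20)[:,:2].astype(np.float32)))
    for a in finder.regions_of("wrist",w)[:2]:
        m=a["mask"].astype(np.uint8); cs=max(cv2.findContours(m,0,1)[0],key=cv2.contourArea)
        print(w,a["score"],cv2.minAreaRect(toz(C,cs.reshape(-1,2),39)[:,:2].astype(np.float32)))
print(manip.current_time_s(),manip.current_joints())
E
python3 -c "
import cv2,numpy as np
i=[cv2.imread(f'pics/w_panel_{p}.png') for p in('large','medium','small')]
z=np.vstack([np.hstack(i[:2]),np.hstack([i[2],i[2]*0])]);cv2.imwrite('pics/w1.png',cv2.resize(z,(800,600),interpolation=3))"
```

```text
panel_large weight_medium [([639.9, 157.5, 37.1], 0.96)]
panel_large 0.89 ((641.5750732421875, 158.48562622070312), (177.67648315429688, 139.43936157226562), 4.527656555175781)
weight_medium 0.71 ((641.8110961914062, 154.36459350585938), (65.4341049194336, 64.39968872070312), 88.74466705322266)
weight_medium 0.19 ((641.3075561523438, 161.71311950683594), (167.63238525390625, 132.7207489013672), 4.826673984527588)
panel_medium weight_small [([445.8, -71.6, 59.1], 0.95), ([478.4, -209.8, 16.6], 0.7)]
panel_medium 0.56 ((440.88775634765625, -78.91598510742188), (137.59463500976562, 109.89469909667969), 18.74628257751465)
weight_small 0.89 ((475.357421875, -205.99758911132812), (42.4578971862793, 65.68305969238281), 0.6490154266357422)
weight_small 0.8 ((442.30096435546875, -76.77450561523438), (46.677207946777344, 47.3867301940918), 44.902957916259766)
panel_small weight_large [([585.7, -320.3, 38.8], 0.81)]
panel_small 0.79 ((581.8310546875, -319.35791015625), (99.52481842041016, 109.74647521972656), 80.52669525146484)
weight_large 0.77 ((582.510986328125, -321.0845642089844), (84.2741470336914, 81.44874572753906), 60.494659423828125)
7.4167 [-0.6  0.4  1.3 -0.   1.4 -0.6]
```

View pics/w1.png

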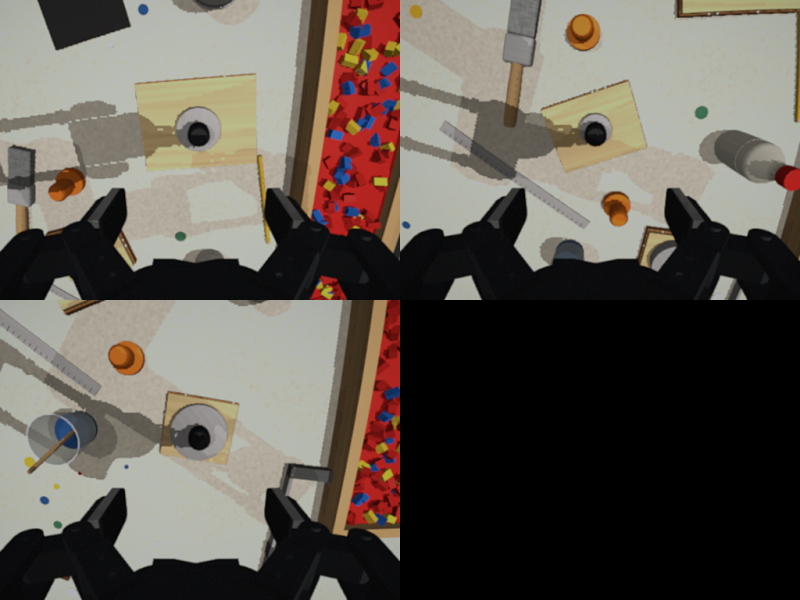

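The wrist view shows, in tiles of the enlarged montage, each grey weight on its panel: medium (198,130), small (595,130) and large (199,435). The orange look-alikes stand off the panels on the bench. The small candidates are the grey one on the medium panel, which fits, and the two orange ones, which don't. I'll check the models as overlays on enlarged crops.

```bash
cat > ov.py <<'E'
from h import *
P={"panel_large":(641.7,156.8,4.2,180,140),"panel_medium":(442,-78.4,18.4,140,110),"panel_small":(581.5,-318.4,80.4-90,110,100)}
Wt={"weight_medium":(641.8,154.4,18,33,58),"weight_small":(442.3,-76.8,15,24,55),"weight_large":(582.5,-321.1,20,42,60)}
def circ(x,y,z,r): a=np.linspace(0,2*np.pi,60); return np.c_[x+r*np.cos(a),y+r*np.sin(a),0*a+z]
def rect(x,y,d,a,b,z):
    d=np.radians(d);c,s=np.cos(d),np.sin(d); q=np.array([[1,1],[1,-1],[-1,-1],[-1,1]])*[a/2,b/2]
    return np.c_[q@np.array([[c,s],[-s,c]])+[x,y],[z]*4]
def draw(im,c,items,ctr,S=5,r=45,W=380):
    o=cv2.warpAffine(im[...,::-1].copy(),np.float32([[S,0,W/2-S*ctr[0]],[0,S,W/2-S*ctr[1]]]),(W,W),flags=cv2.INTER_CUBIC)
    o=np.clip(o*1.5,0,255).astype(np.uint8)
    for X,col in items:
        p=(proj(c,X)-ctr)*S+W/2; cv2.polylines(o,[p.astype(np.int32)],True,col,1)
    return o
E
python3 - <<'E'
from ov import *
T=eyes.capture("top");ct=cam("top"); rows=[]
for (p,w) in (("panel_large","weight_medium"),("panel_medium","weight_small"),("panel_small","weight_large")):
    z=np.load(f"pics/w_{p}.npz"); cw=(z["K"],z["D"],z["R"],z["t"])
    x,y,h,r,H=Wt[w]
    it=[(rect(*P[p],20),(0,0,255)),(circ(x,y,20+h,r),(0,255,0)),(circ(x,y,20+H,15),(255,0,255))]
    rows.append(np.vstack([draw(z["im"],cw,it,proj(cw,[[*P[p][:2],20]])[0],S=2,W=260),draw(T,ct,it,proj(ct,[[*P[p][:2],20]])[0],S=3,W=260)]))
cv2.imwrite("pics/ov1.png",np.hstack(rows))
E
```

```text
(no output)
```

View pics/ov1.png

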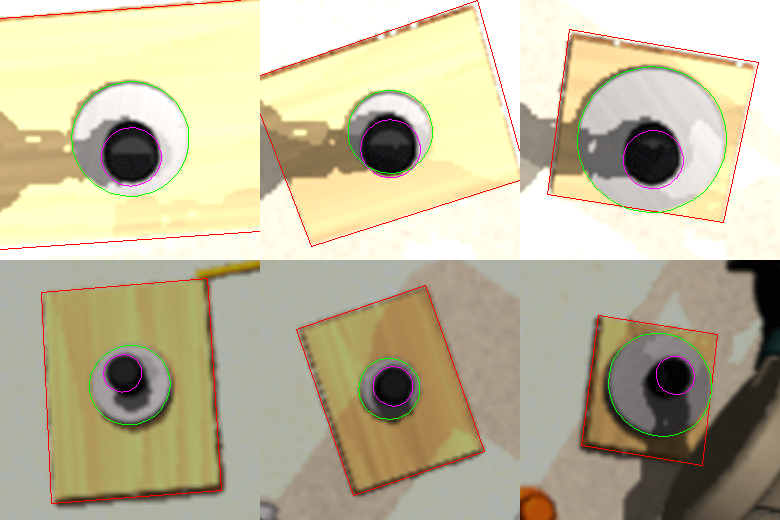

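Overlays fit in both cameras within about 2 mm, and each weight is the grey steel one. First move: the medium weight goes to the mat.

```bash
cat > act.py <<'E'
from h import *
Q=[0,.70710678,.70710678,0]
def pick(x,y,zsup,hg,hz=230):
    manip.gripper_to(62); p=np.array(manip.current_ee_pos())
    if np.hypot(p[0]-x,p[1]-y)>20: manip.move_linear([x,y,hz],Q,speed=250)
    z=zsup+hg-19+2
    manip.move_linear([x,y,z+40],Q,speed=120)
    hit=manip.move_linear([x,y,z],Q,speed=50,stop_force=8)
    print("down",hit,np.round(manip.current_ee_pos(),1),z)
    if hit: raise SystemExit("contact")
    manip.gripper_to(34,effort=80); manip.gripper_to(0,effort=80); manip.sleep(.2)
    zg=manip.current_ee_pos()[2]; print("grip",manip.current_grip_width(),np.round(manip.current_ft_force(),1))
    manip.move_linear([x,y,z+15],Q,speed=30)
    manip.move_linear([x,y,hz],Q,speed=120); manip.sleep(.2)
    print("lift",manip.current_grip_width(),np.round(manip.current_ft_force(),1),"zrel",zg-zsup)
    return zg-zsup
def place(x,y,zsup,rel,via=(),hz=230):
    for v in via: manip.move_linear([*v,hz],Q,speed=200)
    manip.move_linear([x,y,hz],Q,speed=200)
    z=zsup+rel
    manip.move_linear([x,y,z+25],Q,speed=120); manip.move_linear([x,y,z+4],Q,speed=30); manip.sleep(.3)
    f0=np.array(manip.current_ft_force())
    hit=manip.move_linear([x,y,z-4],Q,speed=8,stop_force=3)
    print("touch",hit,np.round(manip.current_ee_pos(),1),"exp",z,"dF",np.round(np.array(manip.current_ft_force())-f0,1))
    manip.sleep(.2)
    w=manip.current_grip_width(); manip.gripper_to(w+4); manip.gripper_to(62); manip.sleep(.1)
    p=manip.current_ee_pos(); manip.move_linear([p[0],p[1],z+40],Q,speed=60)
    manip.move_linear([p[0],p[1],hz],Q,speed=200)
    print("t",manip.current_time_s())
E
python3 - <<'E'
from act import *
rel=pick(641.8,154.4,20,46)
open("rel","w").write(str(rel))
if manip.current_grip_width()>25: place(473.4,342,4,rel)
im=eyes.capture("wrist");cv2.imwrite("pics/w2.png",im[...,::-1])
im=eyes.capture("top");cv2.imwrite("pics/t2.png",im[...,::-1])
E
python3 -c "
import cv2,numpy as np
cv2.imwrite('pics/c2.png',cv2.resize(np.hstack([cv2.imread('pics/w2.png'),cv2.imread('pics/t2.png')]),(800,300)))"
```

```text
down False [642.1 154.4  49.3] 49
grip 27.468142918211363 [ 0.9 -0.4  6.4]
lift 27.293280463015336 [-0.2  0.4 -5.2] zrel 29.76131896244889
touch True [473.3 342.   33.7] exp 33.76131896244889 dF [-1.   0.7 10.4]
t 22.775
```

View pics/c2.png

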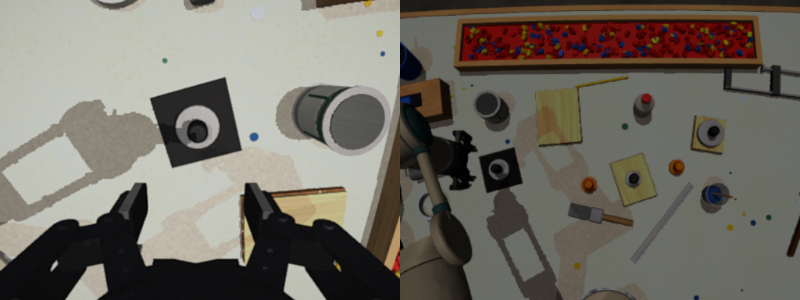

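The medium weight stands centred on the mat (wrist crop at (197,127)), and the panels look unmoved. I'll re-measure the now-bare large panel, then bring the large weight.

```bash
python3 - <<'E'
from act import *
C=cam("top"); eyes.capture("top")
a=finder.regions_of("top","panel_large")[0]
cs=max(cv2.findContours(a["mask"].astype(np.uint8),0,1)[0],key=cv2.contourArea)
print(a["score"],cv2.minAreaRect(toz(C,cs.reshape(-1,2),20)[:,:2].astype(np.float32)))
rel=pick(582.3,-320.6,20,48)
if manip.current_grip_width()>25: place(641.7,156.8,20,rel,via=[(540,-80)])
for c in ("wrist","top"): 
    im=eyes.capture(c);cv2.imwrite(f"pics/{c}3.png",im[...,::-1])
E
python3 -c "
import cv2,numpy as np
cv2.imwrite('pics/c3.png',cv2.resize(np.hstack([cv2.imread('pics/wrist3.png'),cv2.imread('pics/top3.png')]),(800,300)))"
```

```text
0.77 ((641.1118774414062, 155.0253143310547), (181.1110382080078, 141.24073791503906), 4.556177616119385)
down False [ 582.6 -320.7   51.3] 51
grip 27.629215639950566 [1.  0.5 5. ]
lift 27.683982387302827 [  1.    0.7 -10.1] zrel 31.735281457291258
touch True [641.6 156.8  51.7] exp 51.73528145729126 dF [-0.3  1.1 16.4]
t 40.075
```

View pics/c3.png

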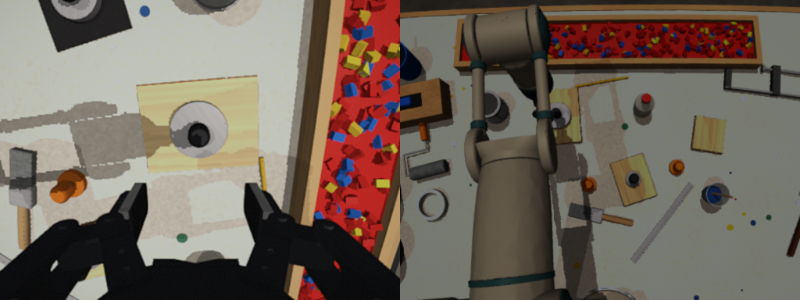

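The large weight is on the large panel, wrist crop at (198,130). Next I re-measure the bare small panel and the small weight, then move it.

```bash
sed -i 's/speed=8,stop/speed=4,stop/; s/z+4\],Q,speed=30/z+2.5],Q,speed=30/' act.py; python3 - <<'E'
from act import *
C=cam("top"); eyes.capture("top")
for n in ("panel_small","panel_medium"):
  for a in finder.regions_of("top",n)[:2]:
    cs=max(cv2.findContours(a["mask"].astype(np.uint8),0,1)[0],key=cv2.contourArea)
    print(n,a["score"],cv2.minAreaRect(toz(C,cs.reshape(-1,2),20)[:,:2].astype(np.float32)))
rel=pick(442.3,-76.6,20,43)
if manip.current_grip_width()>25: place(581.5,-318.4,20,rel)
for c in ("wrist","top"): 
    im=eyes.capture(c);cv2.imwrite(f"pics/{c}4.png",im[...,::-1])
for n in ("panel_small","panel_medium"):
  for a in finder.regions_of("top",n)[:2]:
    cs=max(cv2.findContours(a["mask"].astype(np.uint8),0,1)[0],key=cv2.contourArea)
    print(n,a["score"],cv2.minAreaRect(toz(C,cs.reshape(-1,2),20)[:,:2].astype(np.float32)))
E
python3 -c "
import cv2,numpy as np
cv2.imwrite('pics/c4.png',cv2.resize(np.hstack([cv2.imread('pics/wrist4.png'),cv2.imread('pics/top4.png')]),(800,300)))"
```

```text
panel_small 0.78 ((581.99072265625, -317.6628723144531), (99.93339538574219, 109.47975158691406), 80.027587890625)
panel_medium 0.86 ((443.8240661621094, -78.42988586425781), (141.89877319335938, 110.44151306152344), 17.38515281677246)
down False [442.6 -76.7  46.1] 46
grip 27.509001252902824 [-1.1  0.   5.9]
lift 27.96518772672739 [-0.1 -1.1 -1.8] zrel 26.509689035062195
touch True [ 581.5 -318.4   46.6] exp 46.509689035062195 dF [-0.1 -0.2  6.6]
t 55.0667
panel_small 0.71 ((581.43359375, -318.9119873046875), (103.36671447753906, 112.4832992553711), 79.94912719726562)
panel_medium 0.69 ((443.14801025390625, -78.86088562011719), (137.75701904296875, 109.25594329833984), 18.049442291259766)
```

View pics/c4.png

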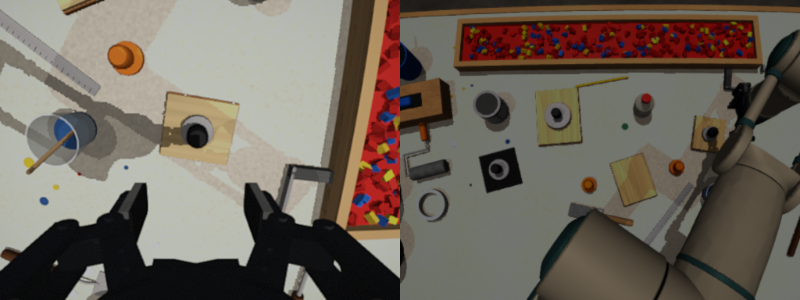

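The small weight is on the small panel, wrist crop at (198,130). Now the medium weight goes from the mat to the medium panel, average centre (442.6, -78.4).

```bash
python3 - <<'E'
from act import *
rel=pick(473.4,342,4,46)
if manip.current_grip_width()>25: place(442.6,-78.4,20,rel)
from ov import *
np.set_printoptions(precision=1,suppress=True)
P["panel_medium"]=(442.6,-78.4,18.2,140,110)
G=[("panel_large",(20,42,60),"weight_large"),("panel_small",(15,24,55),"weight_small"),("panel_medium",(18,33,58),"weight_medium")]
def look(p,w):
    C=cam("wrist"); im=eyes.capture("wrist"); x,y=P[p][:2]
    for n,z in ((p,20),(w[2],20+w[1][0])):
        for a in finder.regions_of("wrist",n)[:2]:
            cs=max(cv2.findContours(a["mask"].astype(np.uint8),0,1)[0],key=cv2.contourArea)
            print(n,round(a["score"],2),cv2.minAreaRect(toz(C,cs.reshape(-1,2),z)[:,:2].astype(np.float32)))
    h,r,H=w[1]
    it=[(rect(*P[p],20),(0,0,255)),(circ(x,y,20+h,r),(0,255,0)),(circ(x,y,20+H,15),(255,0,255))]
    return draw(im,C,it,proj(C,[[x,y,20]])[0],S=2,W=260)
r=[]
for g in (G[2],G[1],G[0]):
    manip.move_linear([*P[g[0]][:2],230],Q,speed=250); manip.sleep(.2); r.append(look(g[0],g))
manip.move_pose([230,500,260],Q); manip.sleep(.3)
T=eyes.capture("top"); cv2.imwrite("pics/t5.png",T[...,::-1]); ct=cam("top"); b=[]
S=eyes.capture("side"); cv2.imwrite("pics/s5.png",S[...,::-1])
for g in (G[2],G[1],G[0]):
    x,y=P[g[0]][:2];h,rr,H=g[1]
    it=[(rect(*P[g[0]],20),(0,0,255)),(circ(x,y,20+h,rr),(0,255,0)),(circ(x,y,20+H,15),(255,0,255))]
    b.append(draw(T,ct,it,proj(ct,[[x,y,20]])[0],S=3,W=260))
cv2.imwrite("pics/ov5.png",np.vstack([np.hstack(r),np.hstack(b)]))
print(manip.current_time_s())
cv2.imwrite('pics/c5.png',cv2.resize(np.hstack([S,T])[...,::-1],(800,300)))
E
```

```text
down False [473.7 342.2  33.2] 33
grip 27.90808471295414 [-0.9 -0.6  6. ]
lift 27.474684950596657 [-0.6 -0.2 -5.5] zrel 29.492740310869756
touch True [442.6 -78.4  49.4] exp 49.492740310869756 dF [-0.   0.9 10.8]
t 72.3583
panel_medium 0.88 ((440.6081848144531, -78.9422378540039), (136.87673950195312, 109.38075256347656), 18.42700958251953)
panel_medium 0.22 ((616.155029296875, -371.8429870605469), (5.369434833526611, 21.41996955871582), 0.11833476275205612)
weight_medium 0.78 ((440.8565673828125, -77.81522369384766), (64.59044647216797, 65.54740905761719), 0.029528331011533737)
panel_small 0.78 ((581.7412719726562, -319.6983337402344), (101.12030029296875, 109.79029846191406), 80.06185150146484)
weight_small 0.82 ((579.13916015625, -318.02239990234375), (47.41814422607422, 45.57328414916992), 46.404964447021484)
panel_large 0.78 ((641.4902954101562, 158.45062255859375), (177.85691833496094, 138.92010498046875), 4.765170574188232)
panel_large 0.34 ((661.0772705078125, -80.29424285888672), (51.164947509765625, 24.86904525756836), 11.517964363098145)
weight_large 0.87 ((640.4222412109375, 156.7195587158203), (84.83505249023438, 82.15251159667969), 88.05158996582031)
79.325
```

View pics/ov5.png

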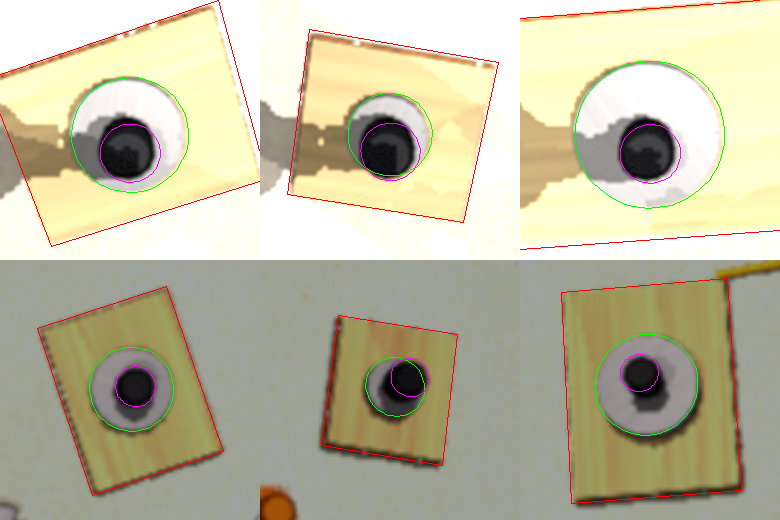

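View pics/c5.png

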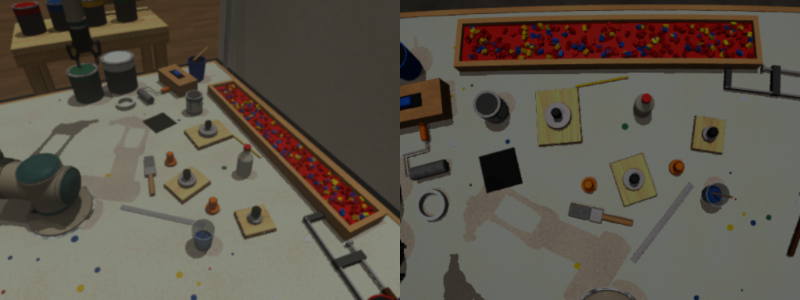

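All three are within about 3 mm of their panel centres, nothing else has moved, and the arm is clear. Handing in.

```bash
python3 -c "
from station import *
print(manip.current_ft_force()); workorder.sign_off()"
```

```text
[-0.66434394 -0.73725266 -0.1126492 ]
the job is handed in; nothing more can be done
```

The weights are swapped: the largest stands on the large panel, the medium one on the medium panel and the smallest on the small panel. The job is handed in. I parked the medium weight on the mat, moved the large and then the small weight to their panels, and brought the medium one over last. I used about 80 s of the 120 s.

- **Centring:** The last wrist-camera measurements put each weight within about 3 mm of its panel's middle. The small weight was the farthest off, about 3 mm. The top view agrees.
- **Panels and bystanders:** The panels show no shift beyond the 1–3 mm measuring noise. The tin, bottle, cup and the orange look-alikes look unmoved in the pictures, which I checked by eye only.
- **Setting down:** Every weight touched down at the height I expected. The force on the tool changed by at most about 16 N, with the large weight; part of that is its own weight being taken by the panel.
- **Disagreements:** The two cameras differed by up to about 4 mm on the panel centres, so I aimed for the average. The gripper read about 27.5 mm on the 30 mm knobs, but none of them slipped.

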